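Seat a cast handwheel in the drilling fixture and clamp it

ROBOT

A 6-joint arm with a two-finger parallel gripper is mounted at the origin on the work surface. World frame = base frame: x ahead of the robot, y to its left, z up, the work surface at z = 0. Lengths are in m, angles in rad, forces in N, time in s.
With the tool pointing down it reaches from about 0.35 to 0.975 m from the base axis. Payload 4.9 kg.
Tool frame: the origin (TCP) lies between the finger pads; the fingertips stand 8 mm ahead of it and the grasp point (between the pads) lies 11 mm behind it; z points along the fingers, y is the direction in which the jaws open and shut (so a half turn about z gives the same grasp; the last joint's range is limited). The gripper opens to 85 mm and grips with 20 to 120 N. Pads are 22 mm wide; open, the fingers measure 114 mm over their backs; the gripper's body (76 mm by 85 mm) begins 54 mm behind the grasp point. The pads swing forward as they close: fully open they stand 13 mm farther back than shut.
Start: joints at [-1.408, 0.053, 1.613, -0, 1.476, -0.119], TCP at [0.174, -0.6, 0.239] pointing down, gripper open.
Joint ranges: [-3.01, 3.01], [-1.01, 2.22], [0.06, 2.58], [-1.02, 4.17], [0.09, 2.62], [-3.14, 3.14]. Speed limits (rad/s): [2.57, 2.57, 3.14, 3.14, 3.14, 3.14].

INTERFACE

Orientations are given as a rotation vector (axis times angle).
In Python, from station import ctrl gives the robot as it stands. The module is installed in compiled form; this text tells all that it offers.
- The arm moves only by the shell command python3 -m creep 'ROWS' [FORCE]. ROWS is JSON, a list of rows, each an object with "hand": the opening, from 0 (shut) to 1 (fully open); "translation": the shift along the tool's x, y, z in cm, a list of three; "delta_rot": the turn, a rotation vector about the tool's x, y, z in degrees, a list of three. A call has 1 to 8 rows; each row shifts and turns the commanded pose from where the row before left it, along the tool's axes as they then stand; what a row does not reach is not made up. A row lasts 1/8 s, in which the tool goes at most 62.5 mm and 10.7 degrees, less where a joint would pass 70% of its speed; a pose out of reach is approached as far as the arm can. A call with a gripper value outside its range is refused whole. The fingers move at their own pace and stop on an object; FORCE is the grip in N (left out, the last holds). Time passes only in rows, so rows that do not move let the fingers close. It gives the time, the measured TCP pose, the force and the opening at its end, in the units of the state.
- ctrl.get_obs(): the state, without advancing time (a new reading comes with each control period).
- ctrl.get_image(name): name is "scene" or "top" or "wrist"; returns (picture, depth): 420x560x3 uint8, red, green, blue; 420x560 float32, m along the optical axis (not along the pixel's ray), 0 where there is no reading.
- ctrl.calibration(name): a dict with "fx", "fy", "cx", "cy" (pixels), "dist" ([k1, k2, p1, p2, k3] as OpenCV has them; the pictures are not rectified), "T" (4x4, takes a point from camera to world coordinates). Camera axes: x right, y up, looking along -z (the intrinsics and any distortion apply to the point x, -y, -z); pixel columns grow to the right and rows downward; lengths in m; the calibration is good to about 2 mm. A picture is of the moment at which its call begins: read the wrist's pose just before it. calibration takes no time and is no camera call; for the wrist camera it gives the pose at the moment of the call.
- ctrl.finish_job(): hands the job in, once; it reports no verdict.
The state is a dict: "t": time; "q": joint angles; "dq": joint speeds; "effort": joint torques, N m; "tool_pos": TCP position; "tool_rot": TCP orientation; "contact_force": force on the tool from outside, world axes, zero at the start; "wrist_torque": the same for the moment, N m; "opening": finger opening in m.
Only numpy, scipy, OpenCV 4.12 (cv2) and the standard library are available. Lean on these libraries where they do the work, as an engineer would, in place of code of your own. Each camera call takes 0.05 s, during which the arm holds its last target.

TASK

Load the cast aluminium handwheel into the drilling fixture: turn it until the D-shaped spigot under its hub matches the D-shaped hole, lower it in and press it down until you feel it sit fully home, flat on the plate. Only then swing the red handle of the toggle clamp over and down until the clamp is fully shut on the hub, and let go. Leave the other things on the bench where they are.

Things in the scene. Friction and masses are not known exactly. Their poses are not given: they have to be found in the camera images.
- wheel_hub (a point): Cast aluminium handwheel, 100 mm across, 72 mm high, 290 to 470 g, standing on the bench on its spigot. This point: on its axis, half-way up the round hub barrel by which it is held, 55 mm above its foot. The barrel, 34 mm in diameter, stands 34 mm clear of rim and spokes: its top is 17 mm above this point, the rim's top 17 mm below. z is the axis, up; x points to the crank boss.
- wheel_boss (a point): Top centre of the wheel's crank boss, a round pad 22 mm across on the rim, 43 mm from the axis along the wheel's x, 6 mm higher than the rim; it shows which way the wheel is turned.
- wheel_seat (a point): Centre of the wheel's seating shoulder (46 mm across), the underside of the hub where the spigot begins, 35 mm below wheel_hub; same axes. When the wheel is fully home this point lies on the nest point.
- wheel_foot (a point): Centre of the lower end of the wheel's D-shaped spigot, 20 mm below the shoulder; same axes. The spigot is 36 mm in diameter with a 3 mm bevel round its foot; its flat lies 12 mm from the axis on the side away from the crank boss (-x).
- nest (a point): Centre of the D-shaped hole's round part at the top face of the drilling fixture's plate, 22 mm above the bench. The fixture, fixed to the bench, is a dark steel plate 130 by 255 mm; the hole goes right through. It is 38 mm in diameter, its flat 13 mm from the centre on the -x side: 1 mm of play. z is up, y points to the clamp; the wheel fits only with its x along this x (within 4 degrees).
- plunger_nose (a point): Tip of the spring plunger in the hole's wall, on its +x side, 14 mm below the plate's top. It catches the spigot's foot: by its own weight the wheel stops 4 to 7 mm proud. A push of roughly 4 to 15 N drives it past, until its shoulder lands hard on the plate; it then stays down.
- riser_edge (a point): Top middle of the near edge of the riser block that carries the clamp: 78 mm from the hole's centre along the nest's y, 70 mm above the bench; the block is 56 mm wide. The upright clamp arm stands above it at the start.
- clamp_handle (a joint): Toggle clamp's handle angle, rad. 0: fully shut, handle nearly level, pointing away from the wheel. 1.0 to 1.18 at the start: handle nearly upright, arm up and clear. It stays where it is left (friction 0.2 N m, some 2 to 5 N at the grip, up to 10 N at the end). The arm follows it: fast at first, slowly over the last 0.2 rad, where its sprung rubber tip meets the hub.
- handle_pivot (a point): The handle's pivot, 128 mm from the hole's centre along the nest's y, 95 mm above the bench; fixed, with the nest's axes. The handle turns about the x axis through it; its centre line points along +y, raised above level by (0.17 + the joint value) rad.
- handle_grip (a point): Point on the centre line of the handle's red grip, 100 mm from the pivot; it moves with the handle. The grip is 22 mm wide (along the nest's x), 13 mm thick and runs from 48 to 130 mm from the pivot. Beyond its inner end is a steel fork 34 mm wide.
- clamp_pad (a point): Underside of the rubber tip (16 mm across) at the end of the clamp arm, which is 95 mm long and pivots 95 mm from the hole's centre along the nest's y, 92 mm above the bench. Shut, it presses on the middle of the hub's top with a few newtons; on a wheel that stands proud the handle stops short.
- medal: Bystander: flat scalloped cast medal, 98 mm across, 11 mm thick; origin under its centre.
- ladle: Bystander: steel pouring pan 144 mm across, 85 mm high, with a blue handle along its x; origin under the bowl.
- rammer: Bystander: dark iron wedge-shaped rammer, 100 by 76 mm at the foot, 158 mm high; origin under its centre.
- brush: Bystander: round black brush with a wooden handle, 72 mm across, 125 mm high, standing on its bristles; origin underneath.
- file: Bystander: flat file with a wooden handle, 245 mm long along its x, up to 28 mm high; origin underneath.
- wrench: Bystander: steel wrench lying flat along its x; origin underneath.
- ingot: Bystander: aluminium ingot 120 by 56 mm, 28 mm high; origin underneath.
Mind the look-alikes: they are no part of the job. Several things look just like the part that bears wheel_hub: the one meant starts farthest to the robot's left.

How it is judged:
On the way, in this order (a step that is already met when the one before it is completed fails the run):
1. the wheel is fully home in the D hole, shoulder down on the plate, while the clamp is still open (z of wheel_seat in the frame of nest below 0.002 m and horizontal distance between wheel_seat and nest below 0.003 m and angle between the x axis of wheel_seat and the x axis of nest, either way round below 0.15 rad and angle between wheel_seat's own z axis and vertical below 0.06 rad and value of joint clamp_handle above 0.5 rad), for 0.2 s.
2. the clamp is shut on the seated wheel (value of joint clamp_handle below 0.1 rad), for 0.2 s.
At the end, for the whole second after the job is handed in: The wheel's shoulder is within 2 mm of the plate and 3 mm of the hole's centre, its crank boss along the fixture's x (within 0.15 rad) and its axis upright (within 0.06 rad); the clamp handle is shut, below 0.1 rad, and at rest; everything is let go (z of wheel_seat in the frame of nest below 0.002 m and horizontal distance between wheel_seat and nest below 0.003 m and angle between the x axis of wheel_seat and the x axis of nest, either way round below 0.15 rad and angle between wheel_seat's own z axis and vertical below 0.06 rad and value of joint clamp_handle below 0.1 rad and velocity of joint clamp_handle between -0.05 and 0.05 rad/s); the robot touches nothing.
It fails at once if the clamp is forced down while the wheel is not fully home (value of joint clamp_handle below 0.15 rad and (z of wheel_seat in the frame of nest above 0.003 m or horizontal distance between wheel_seat and nest above 0.02 m)).
It fails at once if another thing on the bench is shifted by more than 3 cm (distance of any of medal, ladle, rammer, brush, file, wrench, ingot from where it was at the start of the episode above 0.03 m).
It also fails if it takes over 51 s, if anything falls off the work surface, if the arm or the gripper's body presses on something with over 40 N, if the wrist force passes 120 N, or if a joint passes its speed limit or range.

## Working session

There is one attempt and no reset: what is moved stays moved. The work goes in short steps, Python scripts to look and compute and a shell command to move; the robot and the scene stay as the last step left them, time stands still between calls to the robot, and variables do not carry over. Pictures are saved under pics/ and viewed, and the job is handed in when it is done.

```bash
mkdir -p pics; cat > h.py <<'E'
import numpy as np, cv2
from station import ctrl
from scipy.spatial.transform import Rotation as R
def snap(name,fn):
    c=ctrl.calibration(name); im,d=ctrl.get_image(name)
    np.savez('pics/'+fn+'.npz',im=im,d=d,**{k:np.array(v) for k,v in c.items()})
    cv2.imwrite('pics/'+fn+'.png',im[:,:,::-1]); return im,d,c
def load(fn):
    z=np.load('pics/'+fn+'.npz'); return z['im'],z['d'],{k:z[k] for k in ('fx','fy','cx','cy','dist','T')}
def K(c): return np.array([[c['fx'],0,c['cx']],[0,c['fy'],c['cy']],[0,0,1.]],float)
def cloud(d,c):
    h,w=d.shape; v,u=np.mgrid[:h,:w]
    p=cv2.undistortPoints(np.stack([u,v],-1).reshape(-1,1,2).astype(float),K(c),np.array(c['dist'],float)).reshape(h,w,2)
    P=np.stack([p[...,0]*d,-p[...,1]*d,-d],-1)
    T=np.array(c['T']); W=P@T[:3,:3].T+T[:3,3]; W[d<=0]=np.nan; return W
def ray(uv,c,z):
    p=cv2.undistortPoints(np.array(uv,float).reshape(-1,1,2),K(c),np.array(c['dist'],float)).reshape(-1,2)
    T=np.array(c['T']); D=np.c_[p[:,0],-p[:,1],-np.ones(len(p))]@T[:3,:3].T; o=T[:3,3]
    return o+D*((z-o[2])/D[:,2])[:,None]
def proj(P,c):
    T=np.array(c['T']); q=(np.atleast_2d(P)-T[:3,3])@T[:3,:3]; q=q*[1,-1,-1]
    return cv2.projectPoints(q,np.zeros(3),np.zeros(3),K(c),np.array(c['dist'],float))[0].reshape(-1,2)
E
python3 - <<'E'
from h import *
for n in ('scene','top','wrist'):
    _,_,c=snap(n,n+'0'); print(n,c['fx'],c['dist'],np.round(c['T'],3).tolist())
print(ctrl.get_obs())
E
```

```text
scene 381.13286305113866 [-0.090337  0.        0.        0.        0.      ] [[-0.459, -0.592, 0.662, 1.35], [0.888, -0.315, 0.334, 0.422], [0.011, 0.742, 0.671, 0.991], [0.0, 0.0, 0.0, 1.0]]
top 381.9674282271584 [-0.07465532  0.          0.          0.          0.        ] [[-0.026, 0.994, -0.11, 0.428], [-1.0, -0.026, -0.0, 0.031], [-0.003, 0.11, 0.994, 1.102], [0.0, 0.0, 0.0, 1.0]]
wrist 345.910377974267 [-0.0474199  0.         0.         0.         0.       ] [[0.279, 0.926, 0.255, 0.238], [-0.96, 0.269, 0.073, -0.581], [-0.001, -0.265, 0.964, 0.374], [0.0, 0.0, 0.0, 1.0]]
{'t': 0.15, 'q': array([-1.40801896e+00,  5.32191421e-02,  1.61398366e+00, -2.45180365e-05,
        1.47599103e+00, -1.19019242e-01]), 'dq': array([ 0.00117532, -0.00077746, -0.00313967,  0.00012291, -0.00086114,
        0.00093618]), 'effort': array([-1.65070956e-04, -3.94241452e+01, -3.70722663e+01, -1.07079666e-04,
        4.67281847e-03,  1.79802328e-05]), 'tool_pos': array([ 0.17370623, -0.59988243,  0.23833376]), 'tool_rot': array([-3.10887532e+00, -4.40960848e-01,  9.33043092e-05]), 'contact_force': array([ 0.75963174, -0.57663038, -0.15931385]), 'wrist_torque': array([ 0.03688696, -0.03320838, -0.01304083]), 'opening': 0.08561917541573526}
```

View pics/top0.png

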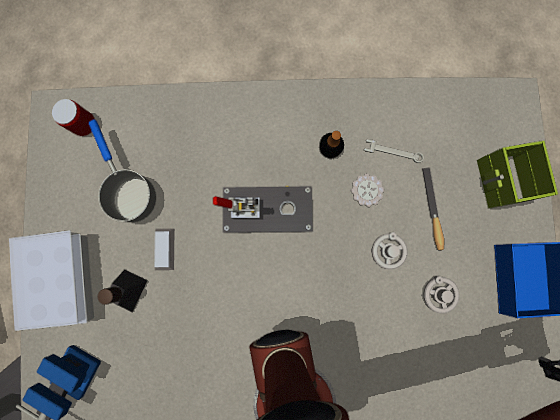

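View pics/scene0.png

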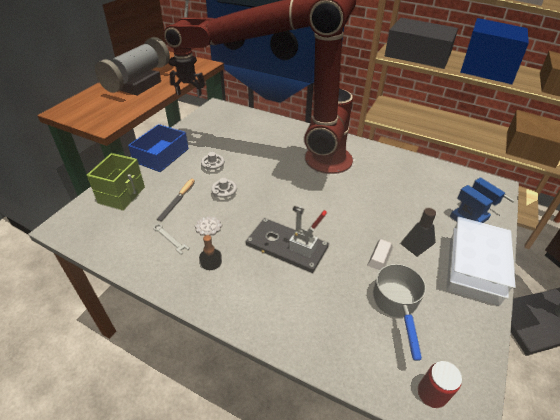

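In the top view, column grows toward −y. The handwheels are at (390,251) and (440,294). The flat scalloped medal at (367,190) is not a wheel. The one farthest left (largest y) is at (390,251). I'll confirm this in a crop and measure it.

```bash
python3 - <<'E'
from h import *
im,d,c=load('top0'); W=cloud(d,c)
a=im[160:320,330:470]; cv2.imwrite('pics/cropw.png',cv2.resize(a,None,fx=5,fy=3.7,interpolation=cv2.INTER_CUBIC)[:,:,::-1])
b=im[170:250,200:330]; cv2.imwrite('pics/cropn.png',cv2.resize(b,None,fx=6,fy=6,interpolation=cv2.INTER_CUBIC)[:,:,::-1])
for n,r in (('wheelA',(210,290,355,420)),('wheelB',(270,320,410,470))):
    w=W[r[0]:r[1],r[2]:r[3]].reshape(-1,3); 
    for lo,hi in((.03,.05),(.06,.085)):
        s=w[(w[:,2]>lo)&(w[:,2]<hi)]; print(n,lo,len(s),s.min(0).round(4),s.max(0).round(4),np.median(s,0).round(4))
print('bench z',np.nanmedian(W[300:315,150:240,2]),'plate z',np.nanmedian(W[195:200,262:275,2]))
print(ray([(390,251)],c,.072),ray([(288,208)],c,.022))
E
```

```text
wheelA 0.03 667 [ 0.3722 -0.3266  0.0301] [ 0.4724 -0.2283  0.0499] [ 0.4235 -0.2716  0.037 ]
wheelA 0.06 120 [ 0.4058 -0.2922  0.0606] [ 0.4358 -0.2616  0.0768] [ 0.4208 -0.2759  0.0712]
wheelB 0.03 671 [ 0.2431 -0.4676  0.03  ] [ 0.3437 -0.3666  0.0497] [ 0.299  -0.4113  0.0372]
wheelB 0.06 148 [ 0.2775 -0.4361  0.0603] [ 0.3102 -0.4001  0.0765] [ 0.2938 -0.4158  0.0716]
bench z -0.000548630434985431 plate z 0.021005506488182224
[[ 0.41977549 -0.26819162  0.072     ]] [[0.54937423 0.00222847 0.022     ]]
```

View pics/cropw.png

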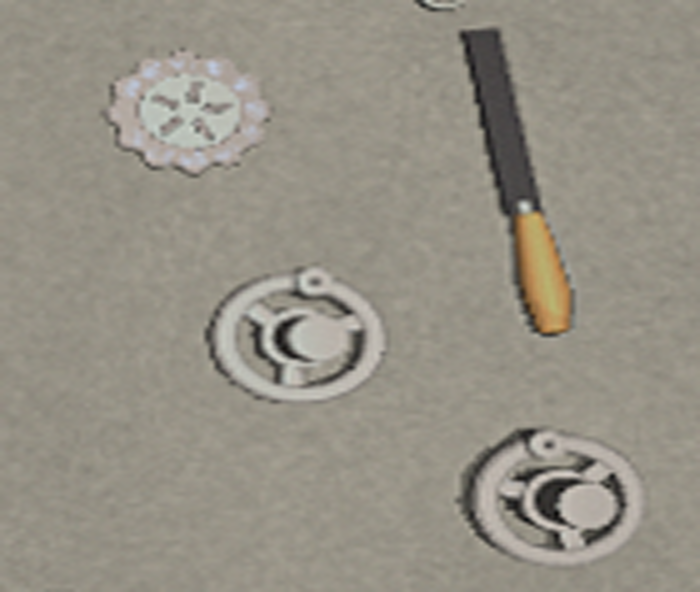

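View pics/cropn.png

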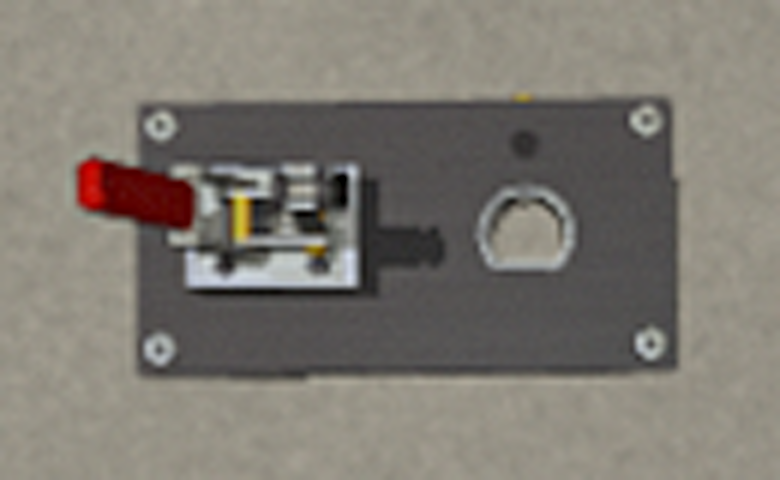

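The crop confirms it: wheel A at (390,251) is a real handwheel with hub, boss and spokes. It lies left of wheel B at (440,294). Next I need its heading and the nest geometry.

```bash
python3 - <<'E'
from h import *
im,d,c=load('top0'); W=cloud(d,c)
# boss crop (315,280)->px ; hub top crop centre (318,338)
f=lambda p,s0,o:(o[0]+(p[0]+.5)/s0[0]-.5,o[1]+(p[1]+.5)/s0[1]-.5)
B=ray([f((315,280),(5,3.7),(330,160))],c,.044)[0]; H=ray([f((318,338),(5,3.7),(330,160))],c,.072)[0]
print(B,H,np.hypot(*(B-H)[:2]),np.degrees(np.arctan2(*(B-H)[1::-1])))
sc=[(160,125),(646,119),(159,348),(650,343)]
S=ray([f(p,(6,6),(200,170)) for p in sc],c,.022); print(S.round(4))
ring=[(478,230),(574,230),(526,184),(526,270),(492,266),(560,267)]
print(ray([f(p,(6,6),(200,170)) for p in ring],c,.022).round(4))
w=W[160:240,195:320].reshape(-1,3); s=w[w[:,2]>.08]; 
for lo in np.arange(.08,.24,.02):
    t=s[(s[:,2]>lo)&(s[:,2]<lo+.02)]
    if len(t): print(lo.round(2),len(t),t.min(0).round(3),t.max(0).round(3))
E
```

```text
[ 0.46272869 -0.28601239  0.044     ] [ 0.41953853 -0.27692934  0.072     ] 0.044134924715185826 -11.876443336266854
[[ 0.6048  0.1775  0.022 ]
 [ 0.6014 -0.0544  0.022 ]
 [ 0.4982  0.1792  0.022 ]
 [ 0.4945 -0.0526  0.022 ]]
[[ 0.5503  0.0271  0.022 ]
 [ 0.5491 -0.0184  0.022 ]
 [ 0.5717  0.0037  0.022 ]
 [ 0.5306  0.0049  0.022 ]
 [ 0.533   0.0209  0.022 ]
 [ 0.5316 -0.0112  0.022 ]]
0.08 98 [0.528 0.094 0.081] [0.565 0.144 0.1  ]
0.1 45 [0.532 0.099 0.1  ] [0.566 0.146 0.119]
0.12 29 [0.532 0.094 0.122] [0.566 0.158 0.14 ]
0.14 64 [0.532 0.096 0.14 ] [0.566 0.159 0.159]
0.16 44 [0.539 0.095 0.16 ] [0.561 0.165 0.18 ]
0.18 139 [0.539 0.08  0.18 ] [0.562 0.174 0.2  ]
0.2 62 [0.539 0.168 0.2  ] [0.561 0.184 0.219]
```

```bash
python3 -m creep '[{"hand":1,"translation":[4.1,-3.0,0],"delta_rot":[0,0,0]},{"hand":1,"translation":[4.1,-3.0,0],"delta_rot":[0,0,0]},{"hand":1,"translation":[4.1,-3.0,0],"delta_rot":[0,0,0]},{"hand":1,"translation":[4.1,-3.0,0],"delta_rot":[0,0,0]},{"hand":1,"translation":[4.1,-3.0,0],"delta_rot":[0,0,0]},{"hand":1,"translation":[4.1,-3.0,0],"delta_rot":[0,0,0]},{"hand":1,"translation":[4.1,-3.0,0],"delta_rot":[0,0,0]},{"hand":1,"translation":[4,-3.2,0],"delta_rot":[0,0,0]}]'
python3 -m creep '[{"hand":1,"translation":[0,0,0],"delta_rot":[0,0,10]},{"hand":1,"translation":[0,0,0],"delta_rot":[0,0,10]},{"hand":1,"translation":[0,0,0],"delta_rot":[0,0,8]},{"hand":1,"translation":[0,0,0],"delta_rot":[0,0,0]}]'
python3 - <<'E'
from h import *
snap('wrist','w1'); o=ctrl.get_obs(); print(o['t'],o['tool_pos'],R.from_rotvec(o['tool_rot']).as_matrix().round(4))
E
```

```text
t: 1.15
tool_pos: [0.4213, -0.2754, 0.2391]
tool_rot: [-3.11, -0.441, -0.0]
contact_force: [0.7, -0.6, -1.0]
opening: 0.0855
t: 1.65
tool_pos: [0.4205, -0.2768, 0.239]
tool_rot: [-3.125, 0.322, 0.001]
contact_force: [0.0, 0.5, -0.3]
opening: 0.0855
1.7 [ 0.42048935 -0.27682751  0.23905224] [[ 9.792e-01 -2.031e-01 -3.000e-04]
 [-2.031e-01 -9.792e-01  2.000e-04]
 [-3.000e-04 -2.000e-04 -1.000e+00]]
```

View pics/w1.png

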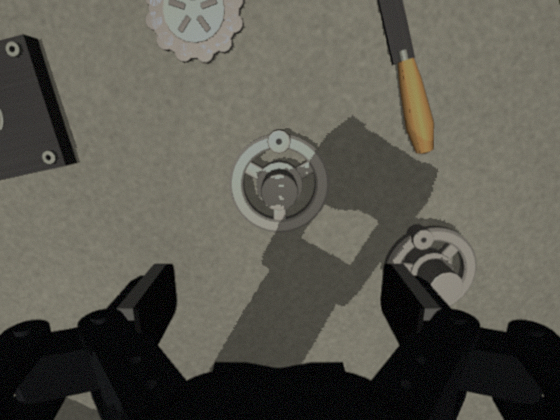

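The wrist view shows the wheel, with the hub at about (282,185) and the boss at (279,142). The file and wheel B are clear to the right.

```bash
python3 - <<'E'
from h import *
im,d,c=load('w1'); W=cloud(d,c)
a=im[110:250,210:350]; cv2.imwrite('pics/w1c.png',cv2.resize(a,None,fx=4.2,fy=4.2,interpolation=cv2.INTER_CUBIC)[:,:,::-1])
w=W[110:250,215:345].reshape(-1,3)
def fit(s):
    A=np.c_[2*s[:,:2],np.ones(len(s))]; x=np.linalg.lstsq(A,(s[:,:2]**2).sum(1),rcond=None)[0]; return x[:2],np.sqrt(x[2]+x[0]**2+x[1]**2)
for lo,hi in((.034,.0405),(.0415,.047),(.066,.078)):
    s=w[(w[:,2]>lo)&(w[:,2]<hi)]; h,_=cv2.convexHull(s[:,:2].astype(np.float32)),0
    print(lo,len(s),s[:,2].mean().round(4),'mean',s.mean(0).round(4),'enclosing',cv2.minEnclosingCircle(s[:,:2].astype(np.float32)))
B=ray([(279,142)],c,.044); print('boss',B)
E
```

```text
0.034 4418 0.0383 mean [ 0.4209 -0.277   0.0383] enclosing ((0.42228564620018005, -0.27748265862464905), 0.05211706459522247)
0.0415 441 0.0449 mean [ 0.4607 -0.2849  0.0449] enclosing ((0.42778074741363525, -0.2860275208950043), 0.045500077307224274)
0.066 1094 0.0728 mean [ 0.4212 -0.2771  0.0728] enclosing ((0.42048755288124084, -0.27706196904182434), 0.01699887402355671)
boss [[ 0.46177194 -0.28542445  0.044     ]]
```

View pics/w1c.png

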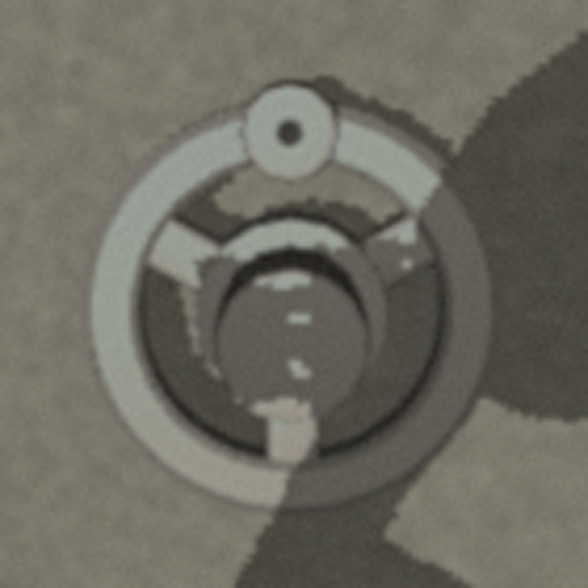

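```bash
python3 -m creep '[{"hand":1,"translation":[1.15,-5.0,0],"delta_rot":[0,0,0]},{"hand":1,"translation":[1.15,-5.0,0],"delta_rot":[0,0,0]},{"hand":1,"translation":[1.15,-5.0,0],"delta_rot":[0,0,0]},{"hand":1,"translation":[1.15,-5.0,0],"delta_rot":[0,0,0]},{"hand":1,"translation":[1.15,-5.0,0],"delta_rot":[0,0,0]},{"hand":1,"translation":[1.1,-5.0,0],"delta_rot":[0,0,0]},{"hand":1,"translation":[0,0,0],"delta_rot":[0,0,0]},{"hand":1,"translation":[0,0,0],"delta_rot":[0,0,0]}]'
python3 - <<'E'
from h import *
im,d,c=snap('wrist','w2')
W=cloud(d,c); o=ctrl.get_obs(); print(o['t'],o['tool_pos'])
u,v=proj([[.549,.004,.022]],c)[0]; print(u,v)
u,v=int(u),int(v); np.save('pics/o.npy',[u-50,v-50])
cv2.imwrite('pics/w2c.png',cv2.resize(im[v-50:v+50,u-50:u+50],None,fx=6,fy=6,interpolation=cv2.INTER_CUBIC)[:,:,::-1])
E
```

```text
t: 2.7
tool_pos: [0.5491, 0.0024, 0.239]
tool_rot: [3.125, -0.322, -0.001]
contact_force: [0.6, -0.8, 0.4]
opening: 0.0852
2.75 [0.54897157 0.00186986 0.23907069]
277.1236392033321 182.14292375651624
```

View pics/w2.png

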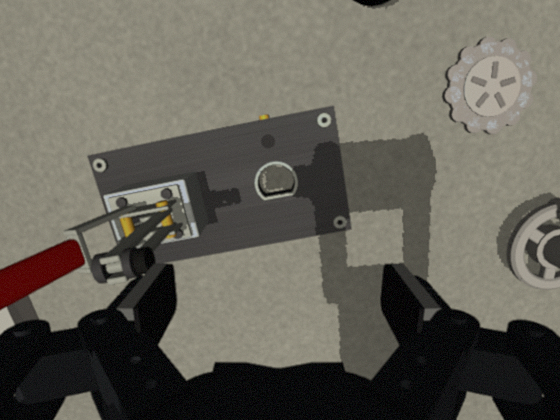

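View pics/w2c.png

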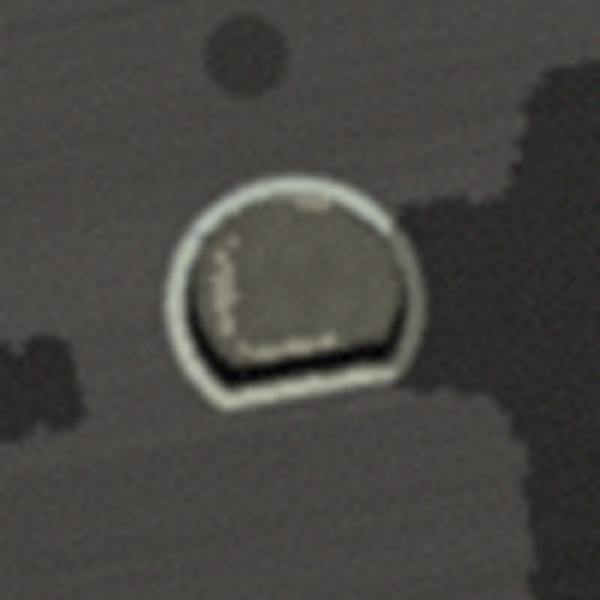

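The D hole is at (275,181) in the wrist image, with its flat on the −x side. I'll fit it on the outer edge of the chamfer, and use the screws at (100,165), (324,120) and (340,222) for heading.

```bash
python3 - <<'E'
from h import *
im,d,c=load('w2'); o=np.load('pics/o.npy'); W=cloud(d,c)
print('plate z',np.nanmedian(W[205:215,262:290,2]),'bench',np.nanmedian(W[60:90,200:260,2]))
# radial edges: outermost position of strong brightness drop
g=cv2.resize(im[o[1]:o[1]+100,o[0]:o[0]+100],None,fx=6,fy=6,interpolation=cv2.INTER_CUBIC).astype(float).mean(2); g=cv2.GaussianBlur(g,(0,0),3)
pts=[];fl=[]
for a in np.radians(np.arange(0,360,4)):
    r=np.arange(80,150); x=296+r*np.cos(a); y=306+r*np.sin(a)
    p=g[y.astype(int),x.astype(int)]; i=np.argmin(np.gradient(p))
    deg=np.degrees(a)
    P=((x[i]+.5)/6-.5+o[0],(y[i]+.5)/6-.5+o[1])
    (fl if 60<deg<108 else pts if not(45<deg<125) else []).append(P)
Q=ray(pts,c,.022)[:,:2]
for _ in range(4):
    A=np.c_[2*Q,np.ones(len(Q))]; x=np.linalg.lstsq(A,(Q**2).sum(1),rcond=None)[0]; r=np.sqrt(x[2]+x[0]**2+x[1]**2)
    e=np.abs(np.hypot(*(Q-x[:2]).T)-r); print(x[:2].round(4),r.round(4),len(Q),e.max().round(4)); Q=Q[e<max(2*np.median(e),3e-4)]
F=ray(fl,c,.022)[:,:2]; k=np.polyfit(F[:,1],F[:,0],1); print('flat heading',np.degrees(-k[0]).round(2),'dist',x[0]-np.polyval(k,x[1]))
S=ray([(99.5,165),(324,120),(340,222)],c,.022); print(S.round(4)); v=S[0]-S[1]; print(np.degrees(np.arctan2(-v[0],v[1])),S[:2].mean(0))
v=S[1]-S[2]; print(np.degrees(np.arctan2(v[1],v[0])))
i2,d2,c2=load('w1')
for P in ([.4206,-.277,.072],): print(ray(proj([P],c2),c2,.072))
E
```

```text
plate z 0.022967799118687293 bench 0.001004327500410962
[0.5494 0.0057] 0.0219 70 0.0073
[0.549  0.0056] 0.0221 49 0.0004
[0.549  0.0056] 0.0221 41 0.0003
[0.549  0.0056] 0.0221 41 0.0003
flat heading -2.28 dist 0.016140832043213038
[[ 0.6043  0.1801  0.022 ]
 [ 0.6008 -0.0542  0.022 ]
 [ 0.4931 -0.053   0.022 ]]
-0.8662310729003883 [0.60255782 0.06293361 0.022     ]
-0.6377688437777963
[[ 0.4206 -0.277   0.072 ]]
```

```bash
python3 -m creep '[{"hand":1,"translation":[-1.15,5.0,0],"delta_rot":[0,0,0]},{"hand":1,"translation":[-1.15,5.0,0],"delta_rot":[0,0,0]},{"hand":1,"translation":[-1.15,5.0,0],"delta_rot":[0,0,0]},{"hand":1,"translation":[-1.15,5.0,0],"delta_rot":[0,0,0]},{"hand":1,"translation":[-1.15,5.0,0],"delta_rot":[0,0,0]},{"hand":1,"translation":[-1.15,5.0,2],"delta_rot":[0,0,0]},{"hand":1,"translation":[0,0,4.5],"delta_rot":[0,0,0]},{"hand":1,"translation":[0,0,4.5],"delta_rot":[0,0,0]}]'
python3 -m creep '[{"hand":1,"translation":[0,0,4],"delta_rot":[0,0,0]},{"hand":1,"translation":[0,0,0],"delta_rot":[0,0,0]}]'
python3 -c "
from h import *
o=ctrl.get_obs();print(o['t'],o['tool_pos'],R.from_rotvec(o['tool_rot']).as_matrix().round(4))"
```

```text
t: 3.75
tool_pos: [0.4189, -0.2789, 0.1288]
tool_rot: [3.123, -0.33, 0.002]
contact_force: [0.8, -0.5, 0.7]
opening: 0.0854
t: 4.0
tool_pos: [0.4169, -0.2757, 0.0858]
tool_rot: [-3.12, 0.327, 0.01]
contact_force: [-0.4, 0.3, 0.7]
opening: 0.0855
4.0 [ 0.41690623 -0.27569922  0.08575934] [[ 0.9783 -0.2072 -0.006 ]
 [-0.2072 -0.9783  0.0053]
 [-0.007  -0.0039 -1.    ]]
```

```bash
python3 -m creep '[{"hand":1,"translation":[0,0,0],"delta_rot":[0,0,0]},{"hand":1,"translation":[0,0,0],"delta_rot":[0,0,0]}]'
python3 -c "
from h import *
o=ctrl.get_obs();print(o['t'],o['tool_pos'],R.from_rotvec(o['tool_rot']).as_matrix().round(4))"
```

```text
t: 4.25
tool_pos: [0.4213, -0.2782, 0.092]
tool_rot: [3.122, -0.325, 0.006]
contact_force: [-0.5, -0.3, 0.3]
opening: 0.0847
4.25 [ 0.42129027 -0.27823768  0.09197154] [[ 0.9786 -0.2057  0.0034]
 [-0.2057 -0.9786 -0.0031]
 [ 0.0039  0.0023 -1.    ]]
```

```bash
python3 -m creep '[{"hand":1,"translation":[0,0,1.5],"delta_rot":[0,0,0]},{"hand":1,"translation":[0,0,1.5],"delta_rot":[0,0,0]},{"hand":1,"translation":[0,0,0.9],"delta_rot":[0,0,0]},{"hand":1,"translation":[0,0,0],"delta_rot":[0,0,0]},{"hand":1,"translation":[0,0,0],"delta_rot":[0,0,0]},{"hand":1,"translation":[0,0,0],"delta_rot":[0,0,0]}]'
python3 -c "
from h import *
o=ctrl.get_obs();print(o['t'],o['tool_pos'],R.from_rotvec(o['tool_rot']).as_matrix().round(4))"
```

```text
t: 5.0
tool_pos: [0.4205, -0.2772, 0.0508]
tool_rot: [3.124, -0.324, 0.001]
contact_force: [-0.7, 0.0, -0.5]
opening: 0.0856
5.0 [ 0.42048032 -0.27715399  0.05084317] [[ 9.787e-01 -2.053e-01  8.000e-04]
 [-2.053e-01 -9.787e-01 -7.000e-04]
 [ 9.000e-04  6.000e-04 -1.000e+00]]
```

Centred on the hub to within 0.2 mm. Closing with 80 N.

```bash
python3 -m creep '[{"hand":0,"translation":[0,0,0],"delta_rot":[0,0,0]},{"hand":0,"translation":[0,0,0],"delta_rot":[0,0,0]},{"hand":0,"translation":[0,0,0],"delta_rot":[0,0,0]},{"hand":0,"translation":[0,0,0],"delta_rot":[0,0,0]},{"hand":0,"translation":[0,0,0],"delta_rot":[0,0,0]},{"hand":0,"translation":[0,0,0],"delta_rot":[0,0,0]}]' 80
python3 -c "
from h import *
o=ctrl.get_obs();print(o['t'],o['tool_pos'],o['opening'],R.from_rotvec(o['tool_rot']).as_matrix().round(4))"
```

```text
t: 5.75
tool_pos: [0.4204, -0.2772, 0.0508]
tool_rot: [3.124, -0.324, 0.001]
contact_force: [0.1, -0.7, 2.5]
opening: 0.0317
5.75 [ 0.42038786 -0.27721601  0.05076278] 0.03169152903873313 [[ 9.787e-01 -2.054e-01  6.000e-04]
 [-2.054e-01 -9.787e-01 -8.000e-04]
 [ 7.000e-04  7.000e-04 -1.000e+00]]
```

```bash
python3 -m creep '[{"hand":0,"translation":[0,0,-1],"delta_rot":[0,0,0]},{"hand":0,"translation":[0,0,-2],"delta_rot":[0,0,0]},{"hand":0,"translation":[0,0,-3],"delta_rot":[0,0,0]},{"hand":0,"translation":[0,0,-2],"delta_rot":[0,0,0]},{"hand":0,"translation":[0,0,0],"delta_rot":[0,0,0]},{"hand":0,"translation":[0,0,0],"delta_rot":[0,0,0]}]'
python3 - <<'E'
from h import *
im,d,c=snap('wrist','w3'); W=cloud(d,c); o=ctrl.get_obs(); print(o['t'],o['tool_pos'],o['opening'],o['contact_force'])
E
```

```text
t: 6.5
tool_pos: [0.4192, -0.2759, 0.1286]
tool_rot: [-3.123, 0.324, 0.004]
contact_force: [-0.4, 0.8, -5.6]
opening: 0.0319
6.55 [ 0.41909119 -0.27584568  0.12832405] 0.03225409058635544 [ 0.03150829  0.4755957  -4.92476833]
```

View pics/w3.png

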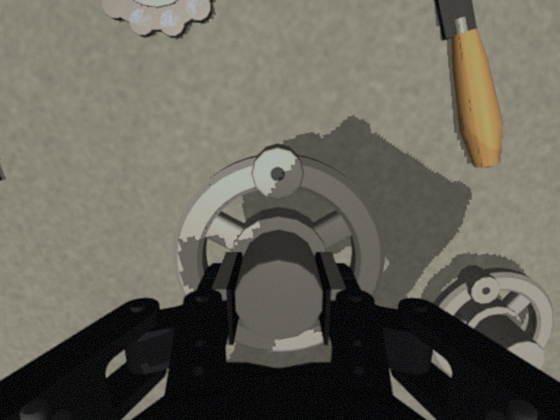

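```bash
python3 - <<'E'
from h import *
im,d,c=load('w3'); W=cloud(d,c); o=ctrl.get_obs(); t=o['tool_pos']; M=R.from_rotvec(o['tool_rot']).as_matrix()
w=W[140:400,170:400].reshape(-1,3); L=(w-t)@M; 
s=L[(L[:,2]<-.016)&(L[:,2]>-.027)&(np.hypot(L[:,0],L[:,1])<.03)]; print('hubtop',len(s),s.mean(0).round(4),cv2.minEnclosingCircle(s[:,:2].astype(np.float32)))
print('boss z',((W[173,262]-t)@M).round(4),'rim z',((W[190,225]-t)@M).round(4))
for uv,z in (((277.5,173),t[2]-.0068),): 
    b=(ray([uv],c,z)-t)@M; print('boss',b.round(4), np.degrees(np.arctan2(b[0,1],b[0,0]-.0)))
print((d[225:330,215:340][::12,::12]).round(3))
E
```

```text
hubtop 7044 [ 0.003  -0.0004 -0.0221] ((0.006695947609841824, -0.0001100422814488411), 0.029178937897086143)
boss z [ 0.0436 -0.0072  0.0056] rim z [ 0.0352 -0.0237  0.0115]
boss [[ 0.0434 -0.0009  0.0067]] -1.136315838806121
[[0.156 0.158 0.159 0.156 0.154 0.156 0.155 0.155 0.159 0.158 0.   ]
 [0.158 0.159 0.156 0.157 0.15  0.146 0.147 0.155 0.155 0.157 0.158]
 [0.282 0.283 0.158 0.146 0.137 0.133 0.134 0.138 0.155 0.159 0.281]
 [0.285 0.139 0.139 0.131 0.126 0.124 0.123 0.125 0.136 0.138 0.138]
 [0.137 0.127 0.139 0.123 0.124 0.123 0.124 0.125 0.125 0.128 0.128]
 [0.119 0.119 0.126 0.125 0.126 0.126 0.125 0.125 0.125 0.126 0.119]
 [0.108 0.116 0.126 0.127 0.126 0.125 0.126 0.127 0.126 0.124 0.117]
 [0.1   0.118 0.128 0.128 0.128 0.127 0.128 0.127 0.127 0.125 0.101]
 [0.087 0.118 0.17  0.13  0.13  0.129 0.128 0.129 0.129 0.124 0.087]]
```

```bash
python3 -m creep '[{"hand":0,"translation":[0,0,0],"delta_rot":[0,0,-5.3]},{"hand":0,"translation":[0,0,0],"delta_rot":[0,0,-5]},{"hand":0,"translation":[2,-4.7,0],"delta_rot":[0,0,0]},{"hand":0,"translation":[2,-4.7,0],"delta_rot":[0,0,0]},{"hand":0,"translation":[2,-4.7,0],"delta_rot":[0,0,0]},{"hand":0,"translation":[2,-4.7,0],"delta_rot":[0,0,0]},{"hand":0,"translation":[2,-4.7,0],"delta_rot":[0,0,0]},{"hand":0,"translation":[1.2,-2.8,0],"delta_rot":[0,0,0]}]'
python3 -m creep '[{"hand":0,"translation":[0.9,-2.2,0],"delta_rot":[0,0,0]},{"hand":0,"translation":[0,0,0],"delta_rot":[0,0,0]},{"hand":0,"translation":[0,0,0],"delta_rot":[0,0,0]},{"hand":0,"translation":[0,0,0],"delta_rot":[0,0,0]},{"hand":0,"translation":[0,0,0],"delta_rot":[0,0,0]}]'
python3 - <<'E'
from h import *
for n in ('wrist','scene','top'): snap(n,n+'4')
o=ctrl.get_obs(); print(o['t'],o['tool_pos'],o['opening'],o['contact_force'],R.from_rotvec(o['tool_rot']).as_matrix().round(4))
im=load('scene4')[0]; cv2.imwrite('pics/s4c.png',cv2.resize(im[150:290,210:370],None,fx=4,fy=4,interpolation=cv2.INTER_CUBIC)[:,:,::-1])
E
```

```text
t: 7.55
tool_pos: [0.5388, -0.0146, 0.1285]
tool_rot: [-3.141, 0.04, 0.004]
contact_force: [1.0, -0.1, -5.4]
opening: 0.032
t: 8.18
tool_pos: [0.5486, 0.0041, 0.1302]
tool_rot: [3.141, -0.044, -0.0]
contact_force: [0.3, -0.5, -4.7]
opening: 0.0319
8.325 [0.54876702 0.00442726 0.13037669] 0.031930233792915846 [-0.73631176  0.04154876 -4.58492793] [[ 9.996e-01 -2.770e-02  1.000e-04]
 [-2.770e-02 -9.996e-01  0.000e+00]
 [ 1.000e-04 -0.000e+00 -1.000e+00]]
```

View pics/wrist4.png

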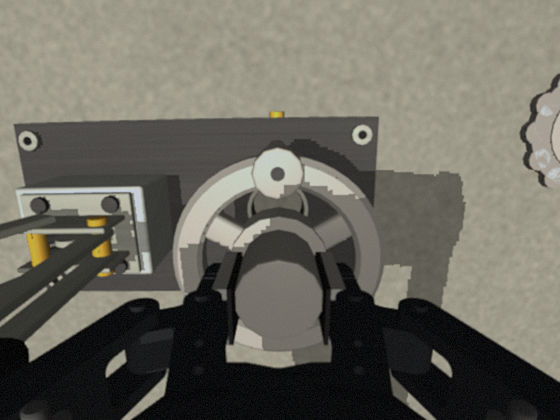

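View pics/s4c.png

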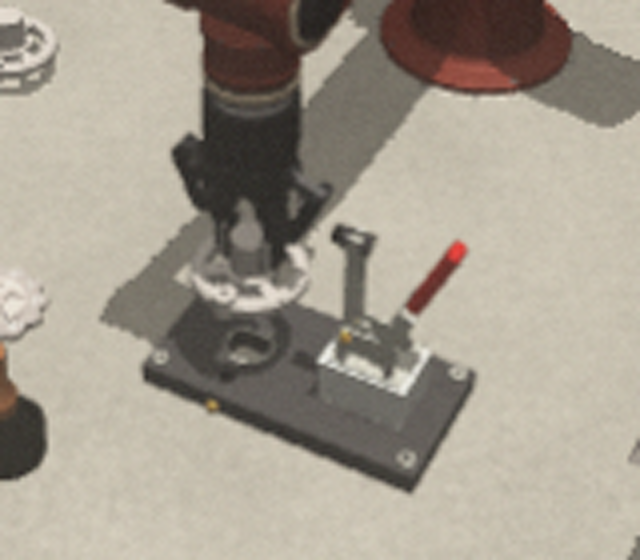

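```bash
python3 -m creep '[{"hand":0,"translation":[0,-0.11,2],"delta_rot":[0,0,0]},{"hand":0,"translation":[0,0,2],"delta_rot":[0,0,0]},{"hand":0,"translation":[0,0,1.3],"delta_rot":[0,0,0]},{"hand":0,"translation":[0,0,0],"delta_rot":[0,0,0]},{"hand":0,"translation":[0,0,0],"delta_rot":[0,0,0]},{"hand":0,"translation":[0,0,0],"delta_rot":[0,0,0]},{"hand":0,"translation":[0,0,0],"delta_rot":[0,0,0]}]'
python3 - <<'E'
from h import *
snap('wrist','w5')
o=ctrl.get_obs(); print(o['t'],o['tool_pos'],o['opening'],o['contact_force'],R.from_rotvec(o['tool_rot']).as_matrix()[:2,0].round(4))
E
```

```text
t: 9.2
tool_pos: [0.5494, 0.0058, 0.0781]
tool_rot: [3.141, -0.043, 0.002]
contact_force: [0.9, -0.2, -4.3]
opening: 0.032
9.25 [0.54924713 0.00579416 0.07794356] 0.03175617336262485 [ 0.23054793 -0.34023315 -4.60876094] [ 0.9996 -0.0271]
```

View pics/w5.png

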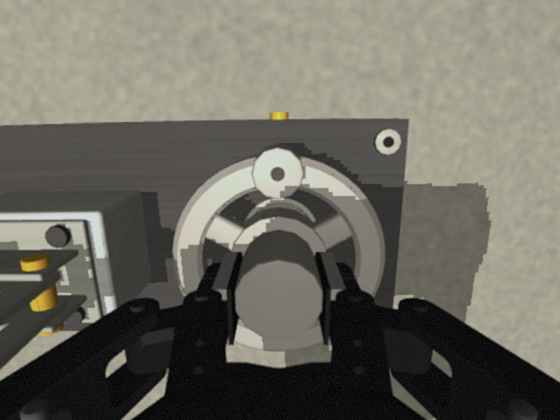

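```bash
python3 -m creep '[{"hand":0,"translation":[0,0,0.4],"delta_rot":[0,0,0]},{"hand":0,"translation":[0,0,0.3],"delta_rot":[0,0,0]},{"hand":0,"translation":[0,0,0.3],"delta_rot":[0,0,0]},{"hand":0,"translation":[0,0,0],"delta_rot":[0,0,0]},{"hand":0,"translation":[0,0,0],"delta_rot":[0,0,0]}]'
python3 - <<'E'
from h import *
o=ctrl.get_obs(); print(o['t'],o['tool_pos'],o['opening'],o['contact_force'],o['wrist_torque'],R.from_rotvec(o['tool_rot']).as_matrix()[:2,0].round(4))
E
```

```text
t: 9.88
tool_pos: [0.5489, 0.0059, 0.0673]
tool_rot: [-3.141, 0.043, 0.0]
contact_force: [0.8, 0.4, -5.0]
opening: 0.0316
9.875 [0.54886715 0.00588295 0.06730996] 0.03161732348887212 [ 0.77213582  0.41056683 -5.00466194] [0.02219042 0.03675282 0.04953143] [ 0.9996 -0.0271]
```

```bash
python3 -m creep '[{"hand":0,"translation":[0,0,0.3],"delta_rot":[0,0,0]},{"hand":0,"translation":[0,0,0.3],"delta_rot":[0,0,0]},{"hand":0,"translation":[0,0,0],"delta_rot":[0,0,0]},{"hand":0,"translation":[0,0,0],"delta_rot":[0,0,0]}]' 110
python3 -m creep '[{"hand":0,"translation":[0,0,0.2],"delta_rot":[0,0,0]},{"hand":0,"translation":[0,0,0.2],"delta_rot":[0,0,0]},{"hand":0,"translation":[0,0,0],"delta_rot":[0,0,0]}]'
python3 -m creep '[{"hand":0,"translation":[0,0,0.2],"delta_rot":[0,0,0]},{"hand":0,"translation":[0,0,0.2],"delta_rot":[0,0,0]},{"hand":0,"translation":[0,0,0],"delta_rot":[0,0,0]}]'
```

```text
t: 10.38
tool_pos: [0.5488, 0.0059, 0.0613]
tool_rot: [-3.141, 0.043, 0.0]
contact_force: [0.8, -0.9, -4.6]
opening: 0.0314
t: 10.75
tool_pos: [0.5495, 0.0059, 0.0591]
tool_rot: [3.141, -0.042, 0.001]
contact_force: [-4.2, 0.3, 6.1]
opening: 0.0315
t: 11.12
tool_pos: [0.5488, 0.0059, 0.0556]
tool_rot: [-3.141, 0.042, 0.002]
contact_force: [-4.2, -0.0, 0.9]
opening: 0.0317
```

```bash
python3 -m creep '[{"hand":0,"translation":[0,0,0.2],"delta_rot":[0,0,0]},{"hand":0,"translation":[0,0,0.2],"delta_rot":[0,0,0]},{"hand":0,"translation":[0,0,0],"delta_rot":[0,0,0]}]'
python3 -m creep '[{"hand":0,"translation":[0,0,0.2],"delta_rot":[0,0,0]},{"hand":0,"translation":[0,0,0],"delta_rot":[0,0,0]},{"hand":0,"translation":[0,0,0],"delta_rot":[0,0,0]}]'
```

```text
t: 11.5
tool_pos: [0.5487, 0.0059, 0.0529]
tool_rot: [3.141, -0.042, -0.005]
contact_force: [-12.7, 0.9, 19.6]
opening: 0.0314
t: 11.88
tool_pos: [0.5489, 0.0058, 0.0529]
tool_rot: [3.141, -0.042, -0.006]
contact_force: [-18.9, 1.1, 30.8]
opening: 0.0316
```

```bash
python3 -m creep '[{"hand":0,"translation":[0,0,-0.3],"delta_rot":[0,0,0]},{"hand":0,"translation":[0,0,0],"delta_rot":[0,0,0]},{"hand":0.7,"translation":[0,0,0],"delta_rot":[0,0,0]},{"hand":0.7,"translation":[0,0,0],"delta_rot":[0,0,0]},{"hand":0.7,"translation":[0,0,0],"delta_rot":[0,0,0]},{"hand":0.7,"translation":[0,0,0],"delta_rot":[0,0,0]}]' 40
python3 -m creep '[{"hand":0.7,"translation":[0,0,-1],"delta_rot":[0,0,0]},{"hand":0.7,"translation":[0,0,-3],"delta_rot":[0,0,0]},{"hand":0.7,"translation":[0,0,-4],"delta_rot":[0,0,0]},{"hand":0.7,"translation":[0,0,-4],"delta_rot":[0,0,0]},{"hand":0.7,"translation":[0,0,-4],"delta_rot":[0,0,0]},{"hand":0.7,"translation":[0,0,-2.5],"delta_rot":[0,0,0]},{"hand":0.7,"translation":[0,0,0],"delta_rot":[0,0,0]},{"hand":0.7,"translation":[0,0,0],"delta_rot":[0,0,0]}]'
python3 - <<'E'
from h import *
im,d,c=snap('wrist','w6'); snap('scene','s6'); W=cloud(d,c)
o=ctrl.get_obs(); print(o['t'],o['tool_pos'],o['opening'],o['contact_force'])
m=(np.hypot(W[...,0]-.549,W[...,1]-.0056)<.056)&(W[...,2]<.12)
s=W[m]; 
for lo,hi in((.036,.0445),(.060,.085)): 
    t=s[(s[:,2]>lo)&(s[:,2]<hi)]; print(len(t),np.median(t,0).round(4)); 
print(cv2.minEnclosingCircle(t[:,:2].astype(np.float32)))
print('plate',np.nanmedian(W[(abs(W[...,0]-.5)<.006)&(abs(W[...,1]-.03)<.02)],0))
E
```

```text
t: 12.62
tool_pos: [0.549, 0.0059, 0.0503]
tool_rot: [-3.141, 0.043, -0.0]
contact_force: [-0.4, -0.5, -0.0]
opening: 0.0598
t: 13.62
tool_pos: [0.5482, 0.006, 0.2341]
tool_rot: [-3.141, 0.043, 0.003]
contact_force: [-0.4, -0.2, -0.6]
opening: 0.0597
13.725 [0.54785729 0.00598781 0.23320891] 0.05967234199212852 [ 0.12638863 -0.5665205  -1.07916099]
4660 [0.5545 0.0069 0.0407]
1190 [0.5498 0.0056 0.075 ]
((0.5483635663986206, 0.005637655965983868), 0.01697751134634018)
plate [0.50025916 0.03557744 0.02343758]
```

View pics/w6.png

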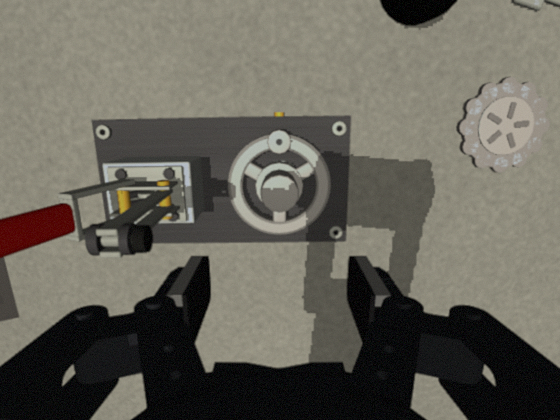

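The wheel is home: hub top to plate is 51.6 mm against 52 expected, it is centred to about 0.7 mm, and the boss is along +x. Next I shut the fingers and go over to the wheel side of the handle.

```bash
python3 -m creep '[{"hand":0,"translation":[0,-2,-1],"delta_rot":[0,0,0]},{"hand":0,"translation":[0,-3,0],"delta_rot":[0,0,0]},{"hand":0,"translation":[0,-3,0],"delta_rot":[0,0,0]},{"hand":0,"translation":[0,-2,0],"delta_rot":[0,0,0]},{"hand":0,"translation":[0,-1.5,0],"delta_rot":[0,0,0]},{"hand":0,"translation":[0,0,0],"delta_rot":[0,0,0]},{"hand":0,"translation":[0,0,0],"delta_rot":[0,0,0]},{"hand":0,"translation":[0,0,0],"delta_rot":[0,0,0]}]'
python3 - <<'E'
from h import *
im,d,c=snap('wrist','w7'); W=cloud(d,c)
i2,d2,c2=snap('scene','s7'); W2=cloud(d2,c2)
o=ctrl.get_obs(); print(o['t'],o['tool_pos'],o['opening'],o['contact_force'])
hsv=cv2.cvtColor(i2,cv2.COLOR_RGB2HSV); m=((hsv[...,0]<6)|(hsv[...,0]>174))&(hsv[...,1]>170)&(hsv[...,2]>90)
m&=(abs(W2[...,0]-.55)<.04)&(abs(W2[...,1]-.17)<.1)
s=W2[m]; print(len(s),s.min(0),s.max(0)); dy=s[:,1].mean()-.1336; dz=s[:,2].mean()-.095; k=np.polyfit(s[:,2],s[:,1],1); print('angle',np.arctan2(dz,dy),np.pi/2-np.arctan(k[0]),'x',s[:,0].mean())
cv2.imwrite('pics/s7c.png',cv2.resize(i2[110:290,220:380],None,fx=3.3,fy=3.3,interpolation=cv2.INTER_CUBIC)[:,:,::-1])
E
```

```text
t: 14.72
tool_pos: [0.552, 0.1201, 0.2453]
tool_rot: [3.141, -0.044, -0.0]
contact_force: [0.2, 0.6, -0.1]
opening: 0.0003
14.825 [0.55201949 0.12020171 0.24532645] 0.00023612743501020495 [-0.20012713  0.4387252  -0.55867259]
12 [0.54888179 0.1762174  0.21397533] [0.56407122 0.18434805 0.21882157]
angle 1.2041746623680607 1.4954405336116767 x 0.5563353556537308
```

View pics/s7c.png

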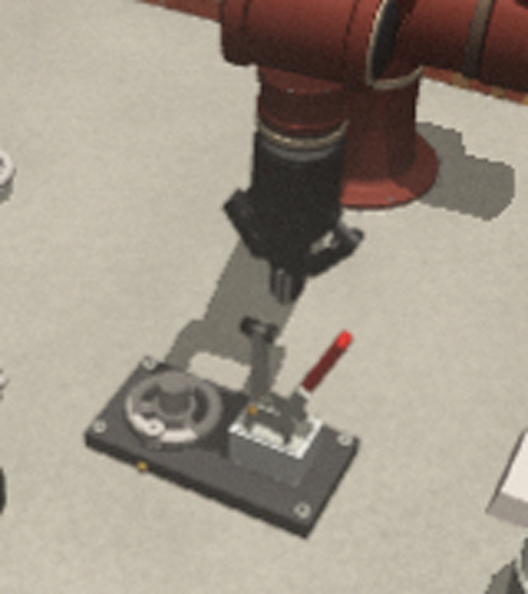

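View pics/w7.png

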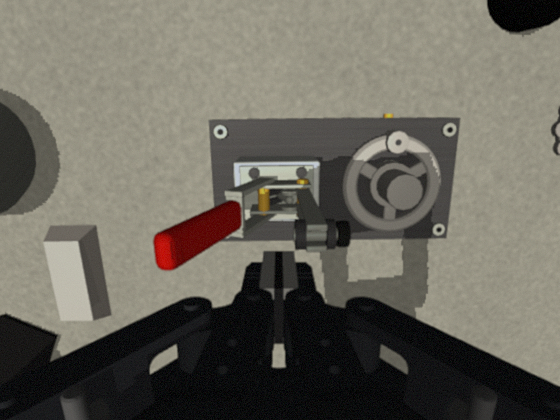

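```bash
python3 -c "
from h import *
o=ctrl.get_obs();print(o['q'].round(3))"
```

```text
[ 0.083 -0.094  1.747 -0.     1.488  1.682]
```

```bash
python3 -m creep '[{"hand":0,"translation":[0,0,0],"delta_rot":[0,0,-10.1]},{"hand":0,"translation":[0,0,0],"delta_rot":[0,0,-10.1]},{"hand":0,"translation":[0,0,0],"delta_rot":[0,0,-10.1]},{"hand":0,"translation":[0,0,0],"delta_rot":[0,0,-10.1]},{"hand":0,"translation":[0,0,0],"delta_rot":[0,0,-10.1]},{"hand":0,"translation":[0,0,0],"delta_rot":[0,0,-10.1]},{"hand":0,"translation":[0,0,0],"delta_rot":[0,0,-10.1]},{"hand":0,"translation":[0,0,0],"delta_rot":[0,0,-10.1]}]'
python3 -m creep '[{"hand":0,"translation":[0,0,0],"delta_rot":[0,0,-9.9]},{"hand":0,"translation":[1.5,0,0],"delta_rot":[0,0,0]},{"hand":0,"translation":[0,0,1.5],"delta_rot":[0,0,0]},{"hand":0,"translation":[0,0,2.5],"delta_rot":[0,0,0]},{"hand":0,"translation":[0,0,0],"delta_rot":[0,0,0]},{"hand":0,"translation":[0,0,0],"delta_rot":[0,0,0]},{"hand":0,"translation":[0,0,0],"delta_rot":[0,0,0]}]'
python3 - <<'E'
from h import *
im,d,c=snap('wrist','w8'); i2,d2,c2=snap('scene','s8')
o=ctrl.get_obs(); print(o['t'],o['tool_pos'],o['contact_force'],R.from_rotvec(o['tool_rot']).as_matrix().round(3))
cv2.imwrite('pics/s8c.png',cv2.resize(i2[110:290,220:380],None,fx=3.3,fy=3.3,interpolation=cv2.INTER_CUBIC)[:,:,::-1])
E
```

```text
t: 15.82
tool_pos: [0.552, 0.1204, 0.2453]
tool_rot: [2.415, 2.01, 0.0]
contact_force: [-0.3, 0.5, -0.8]
opening: 0.0
t: 16.7
tool_pos: [0.5528, 0.1359, 0.2065]
tool_rot: [2.237, 2.204, 0.002]
contact_force: [0.6, -0.4, -0.1]
opening: 0.0001
16.8 [0.55273488 0.13584891 0.20642364] [ 0.35392943 -0.82492711 -0.15722824] [[ 0.015  1.     0.002]
 [ 1.    -0.015  0.   ]
 [ 0.     0.002 -1.   ]]
```

View pics/s8c.png

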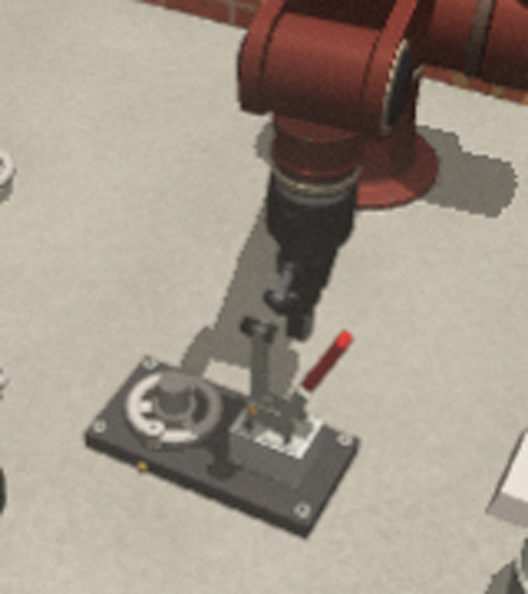

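View pics/w8.png

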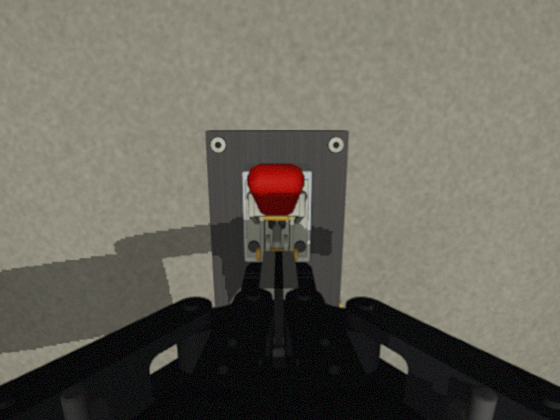

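```bash
python3 -m creep '[{"hand":0,"translation":[0.9,0,0.15],"delta_rot":[0,0,0]},{"hand":0,"translation":[0.9,0,0.15],"delta_rot":[0,0,0]},{"hand":0,"translation":[0.7,0,0.35],"delta_rot":[0,0,0]},{"hand":0,"translation":[0.7,0,0.35],"delta_rot":[0,0,0]},{"hand":0,"translation":[0.7,0,0.35],"delta_rot":[0,0,0]},{"hand":0,"translation":[0.7,0,0.35],"delta_rot":[0,0,0]},{"hand":0,"translation":[0,0,0],"delta_rot":[0,0,0]}]'
python3 - <<'E'
from h import *
im,d,c=snap('wrist','w9'); i2,d2,c2=snap('scene','s9')
o=ctrl.get_obs(); print(o['t'],o['tool_pos'],o['contact_force'])
cv2.imwrite('pics/s9c.png',np.hstack([cv2.resize(i2[110:290,220:380],None,fx=2.5,fy=2.5,interpolation=cv2.INTER_CUBIC),cv2.resize(im,(400,450))])[:,:,::-1])
E
```

```text
t: 17.68
tool_pos: [0.5523, 0.1824, 0.1874]
tool_rot: [-2.236, -2.205, 0.002]
contact_force: [-0.4, -0.3, -0.0]
opening: 0.0001
17.775 [0.55259873 0.18194765 0.18790078] [ 0.94732503 -0.11209443  0.89633489]
```

View pics/s9c.png

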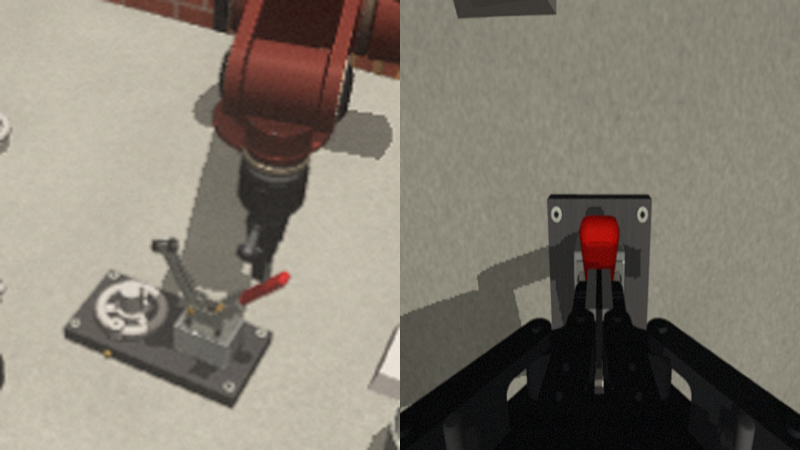

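```bash
python3 -m creep '[{"hand":0,"translation":[0.6,0,0.5],"delta_rot":[0,0,0]},{"hand":0,"translation":[0.6,0,0.5],"delta_rot":[0,0,0]},{"hand":0,"translation":[0.6,0,0.5],"delta_rot":[0,0,0]},{"hand":0,"translation":[0.5,0,0.6],"delta_rot":[0,0,0]},{"hand":0,"translation":[0.4,0,0.6],"delta_rot":[0,0,0]},{"hand":0,"translation":[0.4,0,0.6],"delta_rot":[0,0,0]},{"hand":0,"translation":[0.4,0,0.6],"delta_rot":[0,0,0]},{"hand":0,"translation":[0.3,0,0.5],"delta_rot":[0,0,0]}]'
python3 - <<'E'
from h import *
im,d,c=snap('wrist','w10'); i2,d2,c2=snap('scene','s10')
o=ctrl.get_obs(); print(o['t'],o['tool_pos'],o['contact_force'])
cv2.imwrite('pics/s10c.png',np.hstack([cv2.resize(i2[110:290,220:380],None,fx=2.5,fy=2.5,interpolation=cv2.INTER_CUBIC),cv2.resize(im,(400,450))])[:,:,::-1])
E
```

```text
t: 18.77
tool_pos: [0.5534, 0.22, 0.1439]
tool_rot: [-2.238, -2.205, 0.0]
contact_force: [0.0, -0.9, 0.5]
opening: -0.0
18.875 [0.55296927 0.21995227 0.14341526] [ 0.31189464 -0.46863268  0.24040491]
```

View pics/s10c.png

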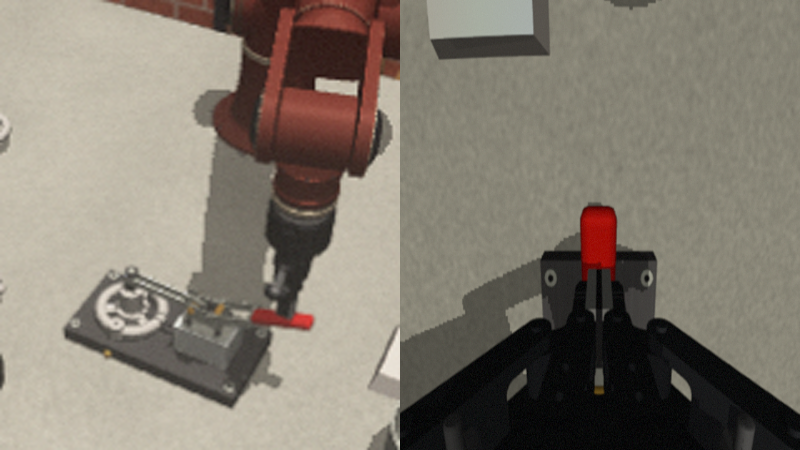

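Nearly shut, so I press the rest of the way slowly.

```bash
python3 -m creep '[{"hand":0,"translation":[0.15,0,0.4],"delta_rot":[0,0,0]},{"hand":0,"translation":[0.1,0,0.4],"delta_rot":[0,0,0]},{"hand":0,"translation":[0.1,0,0.4],"delta_rot":[0,0,0]},{"hand":0,"translation":[0,0,0.3],"delta_rot":[0,0,0]},{"hand":0,"translation":[0,0,0],"delta_rot":[0,0,0]}]'
python3 -m creep '[{"hand":0,"translation":[0,0,0.3],"delta_rot":[0,0,0]},{"hand":0,"translation":[0,0,0],"delta_rot":[0,0,0]},{"hand":0,"translation":[0,0,0],"delta_rot":[0,0,0]}]'
```

```text
t: 19.5
tool_pos: [0.5533, 0.2232, 0.1289]
tool_rot: [-2.238, -2.205, 0.001]
contact_force: [0.6, -0.1, 0.0]
opening: -0.0
t: 19.88
tool_pos: [0.5536, 0.2234, 0.1264]
tool_rot: [2.238, 2.205, 0.0]
contact_force: [1.0, 0.7, 1.8]
opening: -0.0002
```

```bash
python3 -m creep '[{"hand":0,"translation":[0,0,0.2],"delta_rot":[0,0,0]},{"hand":0,"translation":[0,0,0.2],"delta_rot":[0,0,0]},{"hand":0,"translation":[0,0,0],"delta_rot":[0,0,0]}]'
python3 -m creep '[{"hand":0,"translation":[0,0,0.2],"delta_rot":[0,0,0]},{"hand":0,"translation":[0,0,0],"delta_rot":[0,0,0]}]'
python3 - <<'E'
from h import *
im,d,c=snap('wrist','w11'); i2,d2,c2=snap('scene','s11')
o=ctrl.get_obs(); print(o['t'],o['tool_pos'],o['contact_force'])
cv2.imwrite('pics/s11c.png',np.hstack([cv2.resize(i2[170:270,230:350],None,fx=3.33,fy=4.5,interpolation=cv2.INTER_CUBIC),cv2.resize(im,(400,450))])[:,:,::-1])
E
```

```text
t: 20.25
tool_pos: [0.5539, 0.2235, 0.1259]
tool_rot: [2.237, 2.205, 0.0]
contact_force: [-8.4, -2.5, 16.6]
opening: -0.0003
t: 20.5
tool_pos: [0.5541, 0.2235, 0.1257]
tool_rot: [2.237, 2.205, 0.0]
contact_force: [-11.9, -3.7, 24.2]
opening: 0.0
20.6 [0.55404024 0.22352969 0.12570331] [-11.4957885   -2.99383454  23.63520817]
```

View pics/s11c.png

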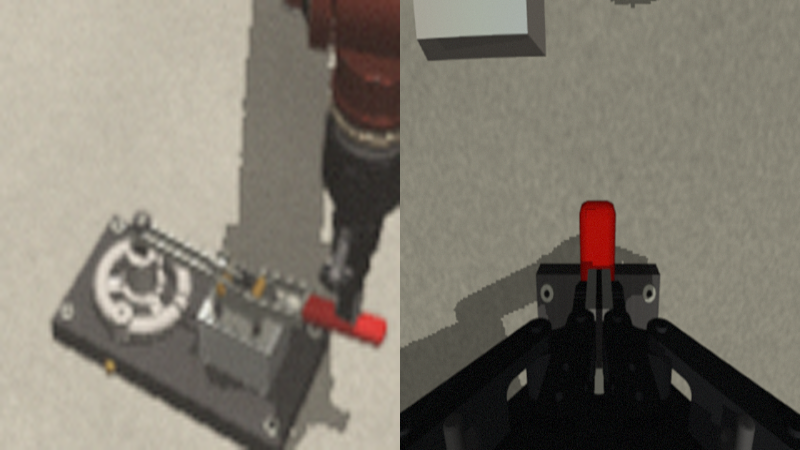

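The handle hit a hard stop at TCP z = 0.126 (expected 0.127), force rising to 24 N. I'll back off and check.

```bash
python3 -m creep '[{"hand":0,"translation":[0,0,-0.6],"delta_rot":[0,0,0]},{"hand":0,"translation":[0,0,-2],"delta_rot":[0,0,0]},{"hand":0,"translation":[0,0,-4],"delta_rot":[0,0,0]},{"hand":0,"translation":[0,0,-4],"delta_rot":[0,0,0]},{"hand":0,"translation":[-3,0,-2],"delta_rot":[0,0,0]},{"hand":0,"translation":[-3,0,0],"delta_rot":[0,0,0]},{"hand":0,"translation":[0,0,0],"delta_rot":[0,0,0]},{"hand":0,"translation":[0,0,0],"delta_rot":[0,0,0]}]'
python3 - <<'E'
from h import *
im,d,c=snap('wrist','w12'); i2,d2,c2=snap('scene','s12')
o=ctrl.get_obs(); print(o['t'],o['tool_pos'],o['contact_force'])
for I,D,C in ((im,d,c),(i2,d2,c2)):
    W=cloud(D,C); hsv=cv2.cvtColor(I,cv2.COLOR_RGB2HSV); m=((hsv[...,0]<8)|(hsv[...,0]>172))&(hsv[...,1]>150)&(abs(W[...,0]-.553)<.006)&(W[...,1]>.19)&(W[...,1]<.255)
    s=W[m]; 
    if len(s)>10:
        k=np.polyfit(s[:,1],s[:,2],1); print(len(s),'top line slope',np.arctan(k[0]),'z at y=.232',np.polyval(k,.232),'expected .1192-ish')
cv2.imwrite('pics/s12c.png',np.hstack([cv2.resize(i2[170:270,230:350],None,fx=3.33,fy=4.5,interpolation=cv2.INTER_CUBIC),cv2.resize(im,(400,450))])[:,:,::-1])
E
```

```text
t: 21.6
tool_pos: [0.5524, 0.1636, 0.2462]
tool_rot: [-2.238, -2.204, 0.0]
contact_force: [0.6, -0.3, 0.2]
opening: -0.0001
21.7 [0.55236859 0.16399211 0.24595719] [-0.25363829 -0.65633016  0.50695117]
1408 top line slope 0.16861393784843812 z at y=.232 0.11947657101960826 expected .1192-ish
83 top line slope -1.3948822079336702 z at y=.232 0.1898668585104375 expected .1192-ish
```

View pics/s12c.png

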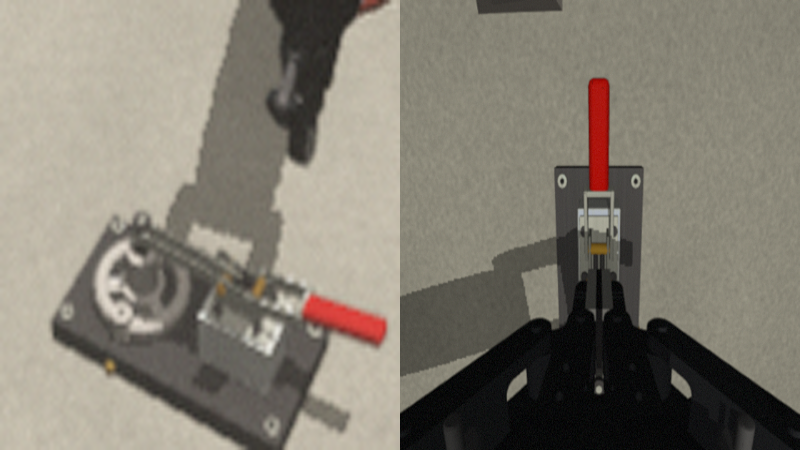

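The handle slope is 0.169 rad, so the joint is at about 0 and shut. One last check of the wheel height, boss heading and bystanders from the existing cameras.

```bash
python3 - <<'E'
from h import *
i2,d2,c2=load('s12'); W=cloud(d2,c2)
r=np.hypot(W[...,0]-.549,W[...,1]-.0056); 
s=W[(r>.038)&(r<.049)&(W[...,2]>.03)&(W[...,2]<.07)&(W[...,1]<.03)]; print('rim z',np.median(s[:,2]),'plate',np.nanmedian(W[(r>.06)&(r<.07)&(W[...,0]>.50)&(W[...,0]<.6)&(W[...,1]<.0)][:,2]))
A=np.c_[s[:,:2],np.ones(len(s))]; print('tilt',np.linalg.lstsq(A,s[:,2],rcond=None)[0][:2])
im=snap('top','t12')[0]; print(ctrl.get_obs()['t'])
cv2.imwrite('pics/t12c.png',np.vstack([cv2.resize(im[100:300,50:450],None,fx=1.9,fy=1.9)[:380], ])[:,:,::-1])
E
```

```text
rim z 0.03985133458238932 plate 0.02278751031676307
tilt [0.0259065  0.00214303]
21.75
```

View pics/t12c.png

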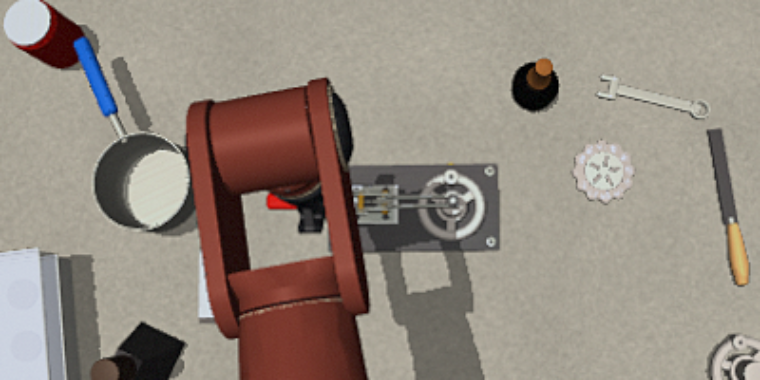

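```bash
python3 -c "
from station import ctrl
print(ctrl.finish_job())"
```

```text
the job is handed in; nothing more can be done
None
```

I loaded the left-most handwheel into the D hole, shut the clamp on it, and handed the job in after about 22 s of the 51 s allowed.

- **Seating:** I turned the wheel about 10° to match the hole and lowered it in. The plunger pushed back with up to about 11 N, then the shoulder landed hard at the height I had predicted, at about 31 N. After I let go, the hub top stood 51.6 mm above the plate (52 mm expected) and was centred to about 0.7 mm.
- **Clamp:** I pushed the handle over with the closed fingers until it hit a hard stop at about 24 N. After backing off, the handle's slope measured 0.169 rad, which puts the joint at about 0, fully shut. The arm sits on the middle of the hub.
- **Last checks:** The boss points along the fixture's x. By eye, the things in the last top view were where they started. That view was a crop, and the arm hid most of the ingot.
- **Disagreements:** From the scene camera after clamping, the rim measured 17.1 mm above the plate instead of 18 mm. The same reading showed 0.026 rad of apparent tilt about one axis. Both fit depth noise and are within the limits.

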